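Make up two glazing kits for the pottery class

ROBOT

A 6-joint arm with a two-finger parallel gripper is mounted at the origin on the work surface. World frame = base frame: x ahead of the robot, y to its left, z up, the work surface at z = 0. Lengths are in m, angles in rad, forces in N, time in s.
With the tool pointing down it reaches from about 0.375 to 0.9 m from the base axis. Payload 3.1 kg.
Tool frame: the origin (TCP) lies between the finger pads; the fingertips stand manip.finger_overhang ahead of it and the grasp point (between the pads) lies 5 mm behind it (manip.finger_overhang is the distance from the TCP to the fingertips, in m); z points along the fingers, y is the line along which they close (so a half turn about z gives the same grasp; the last joint's range is limited). The gripper opens to 85 mm and grips with 20 to 120 N. Pads are 22 mm wide; open, the fingers measure 114 mm over their backs; the gripper's body (76 mm by 85 mm) begins 54 mm behind the grasp point. The pads swing forward as they close: fully open they stand 13 mm farther back than shut.
Start: joints at [1.169, 0.527, 1.433, -0, 1.181, -0.178], TCP at [0.139, 0.609, 0.245] pointing down, gripper open.
Joint ranges: [-3.08, 3.08], [-0.75, 2.2], [0.22, 2.44], [-1.43, 4.57], [0, 2.65], [-2.85, 2.85]. Speed limits (rad/s): [2.79, 2.79, 3.14, 3.14, 3.14, 3.14].

INTERFACE

Orientations are given as a unit quaternion [x, y, z, w].
In Python, from station import manip gives the robot as it stands.
- The arm moves only by the tool drive_tool, never from a script. Its argument "plan" is a list of rows, each a list of 7 numbers: the shift along the tool's x, y, z in m, then the turn, a rotation vector about the tool's x, y, z in degrees, then the opening, from -1 (shut) to 1 (fully open). In form: [[x, y, z, wx, wy, wz, gripper], ...]. A call has 1 to 10 rows; each row shifts and turns the commanded pose from where the row before left it, along the tool's axes as they then stand; what a row does not reach is not made up. A row lasts 1/10 s, in which the tool goes at most 50 mm and 8.59 degrees, less where a joint would pass 70% of its speed; a pose out of reach is approached as far as the arm can. A call is refused whole if a number of a shift passes 0.05 or a number of a turn 8.59, either way. A call with a gripper value outside its range is refused whole. The fingers move at their own pace and stop on an object; "newtons" is the grip in N (left out, the last holds). Time passes only in rows, so rows that do not move let the fingers close. It gives the time, the measured TCP pose, the force, the opening and the grip force at its end, in the units of the state.
- manip.sense(): the state, without advancing time (a new reading comes with each control period).
- manip.snapshot(name): name is "scene" or "top" or "wrist"; returns a dict with "image" (384x512x3 uint8, red, green, blue), "z_map" (384x512 float32, m along the optical axis (not along the pixel's ray), 0 where there is no reading), "fov_y" (degrees; the focal length in pixels is half the picture's height over the tangent of half this angle, whatever the lens; pixels are square), "cx", "cy" (the principal point, pixels), "extrinsics" (4x4, takes a point from camera to world coordinates); the wrist camera has in their place "mount" (4x4, takes a point from camera to tool coordinates, whose origin is the TCP and whose axes are the flange's). Camera axes: x right, y up, looking along -z (the intrinsics and any distortion apply to the point x, -y, -z); pixel columns grow to the right and rows downward; lengths in m; the calibration is good to about 2 mm. A picture is of the moment at which its call begins: read the wrist's pose just before it.
- manip.sign_off(): hands the job in; it is judged then, once.
The state is a dict: "t": time; "q": joint angles; "qd": joint speeds; "tau": joint torques, N m; "tcp_pos": TCP position; "tool_rot": TCP orientation; "force": force on the tool from outside, world axes, zero at the start; "ft_torque": the same for the moment, N m; "finger_gap": opening from 0.0 (shut) to 1.0 (fully open); "gripper_force": force on a finger pad.
Only numpy, scipy, OpenCV 4.12 (cv2) and the standard library are available. Lean on these libraries where they do the work, as an engineer would, in place of code of your own. Each camera call takes 0.05 s, during which the arm holds its last target. There are 200 camera calls.

TASK

Make up two glazing kits from the stock in the middle of the table. Turquoise tray: the cream cup in the middle section, the green jar in one end section and the yellow jar in the other; dark grey tray: the cream square box in the middle section and the red jar in either end section. Set each thing down gently, upright on the floor of its section, and leave the blue and black jars where they stand.

Things in the scene. Friction and masses are not known exactly. Their poses are not given: they have to be found in the camera images.
- tray_turquoise: Turquoise kit tray, 236 mm long (local x), 100 mm wide (y), flat, fixed to the table, left or right of the stock. Floor 4 mm thick; rim and dividers 5 mm thick, tops 14 mm above the table. Two dividers across make a middle section 84 mm long centred on the origin and two equal end sections 66 mm long centred at local x = +80 and -80 mm, all 90 mm wide inside. Origin: centre of underside.
- tray_grey: Dark grey kit tray, 236 mm long (local x), 100 mm wide (y), flat, fixed to the table, left or right of the stock. Floor 4 mm thick; rim and dividers 5 mm thick, tops 14 mm above the table. Two dividers across make a middle section 84 mm long centred on the origin and two equal end sections 66 mm long centred at local x = +80 and -80 mm, all 90 mm wide inside. Origin: centre of underside.
- cup: Cream unglazed cup without handle, round, 60 mm outside diameter, 62 mm tall, wall 5 mm, open at the top, about 0.13 kg. Starts upright among the stock. Origin: centre of its underside; z up.
- box: Cream unglazed square box without lid, 56 x 56 mm outside, 48 mm tall, wall 6 mm, about 0.15 kg. Starts upright among the stock at any yaw. Origin: centre of its underside; x and y square to its sides, z up. The stock stands about in three rows of three, some 115 mm apart; a wooden stamp (40 mm wide, 54 tall) and a terracotta cone (42 wide, 36 tall) stand among it.
- jar_green: Green glaze jar, upright closed cylinder 46 mm in diameter, 62 mm tall, about 0.14 kg, with a green lid (45 mm) and green body with a pale paper band. Starts standing on the table among the stock. Origin: centre of its underside; z up. Goes into a kit.
- jar_yellow: Yellow glaze jar, upright closed cylinder 46 mm in diameter, 62 mm tall, about 0.14 kg, with a yellow lid (45 mm) and yellow body with a pale paper band. Starts standing on the table among the stock. Origin: centre of its underside; z up. Goes into a kit.
- jar_red: Red glaze jar, upright closed cylinder 46 mm in diameter, 62 mm tall, about 0.14 kg, with a red lid (45 mm) and red body with a pale paper band. Starts standing on the table among the stock. Origin: centre of its underside; z up. Goes into a kit.
- jar_blue: Blue glaze jar, upright closed cylinder 46 mm in diameter, 62 mm tall, about 0.14 kg, with a blue lid (45 mm) and blue body with a pale paper band. Starts standing on the table among the stock. Origin: centre of its underside; z up. Spare: stays where it is.
- jar_black: Black glaze jar, upright closed cylinder 46 mm in diameter, 62 mm tall, about 0.14 kg, with a black lid (45 mm) and black body with a pale paper band. Starts standing on the table among the stock. Origin: centre of its underside; z up. Spare: stays where it is.
There are look-alikes about, which are no part of the job. Of the things that look like the jar_green, take the one that is farthest from the robot's base at the start.

How it is judged:
By the outcome, as a careful person would: the job done as asked, in the order asked, and still so for the second after the job is handed in, with the robot touching nothing.
It also fails if it takes over 122 s, if anything falls off the work surface, if the arm or the gripper's body presses on something with over 40 N, if the wrist force passes 120 N, or if a joint passes its speed limit or range.

## Working session

There is one attempt and no reset: what is moved stays moved. The work goes in short steps, Python scripts to look and compute and a tool call to move; the robot and the scene stay as the last step left them, time stands still between calls to the robot, and variables do not carry over. Pictures are saved under pics/ and viewed, at most 14 in all, crops included, and the job is handed in when it is done.

Besides the shell and the picture viewer there is one more tool, called after ">>>" in YAML: its name, and indented under it one key for each argument. drive_tool: Moves the arm, as the interface text tells. Its arguments: {"type":"object","properties":{"plan":{"type":"array"},"newtons":{"type":"number"}},"required":["plan"]}

```bash
ls; mkdir -p pics; python3 - <<'E'
from station import manip
import cv2,numpy as np
s=manip.sense();print(s, manip.finger_overhang)
for n in("scene","top"):
    d=manip.snapshot(n);np.savez(f"pics/{n}.npz",**{k:v for k,v in d.items()})
    print(n,d.keys(),d["fov_y"],d["cx"],d["cy"],d["extrinsics"].round(4).tolist() if hasattr(d["extrinsics"],'round') else d["extrinsics"])
    cv2.imwrite(f"pics/{n}.png",d["image"][:,:,::-1])
E
```

```text
pics
{'t': 0.0, 'q': array([ 1.16850082e+00,  5.28521126e-01,  1.43392970e+00, -1.27852490e-05,
        1.18140255e+00, -1.78520236e-01]), 'qd': array([-1.11907326e-03, -1.46883493e-03,  1.35911872e-03,  6.17772754e-04,
       -2.68034476e-04,  9.04520387e-05]), 'tau': array([-8.80335028e-04, -4.42345154e+01, -1.78026527e+01, -4.60152514e-04,
        8.35897081e-03,  5.61321187e-06]), 'tcp_pos': array([0.13840219, 0.60876172, 0.24429112]), 'tool_rot': array([ 1.11651841e-01,  9.93746743e-01, -1.08472133e-03, -3.18006934e-04]), 'force': array([-0.63779335,  0.04466881,  0.19527645]), 'ft_torque': array([ 0.00208267, -0.0774545 , -0.00457916]), 'gripper_force': 0.0, 'finger_gap': 1.0030187740790235} 0.014
scene dict_keys(['image', 'z_map', 'fov_y', 'cx', 'cy', 'extrinsics']) 51.85949626678133 260.60682362455685 193.98237502670804 [[0.404, -0.586, 0.7024, 1.0753], [0.9148, 0.2602, -0.3091, -0.2593], [-0.0016, 0.7674, 0.6412, 0.5946], [0.0, 0.0, 0.0, 1.0]]
top dict_keys(['image', 'z_map', 'fov_y', 'cx', 'cy', 'extrinsics']) 53.63774230886285 256.0180608465221 190.44211488190015 [[-0.0026, 0.9808, -0.195, 0.3093], [-0.9992, -0.0101, -0.0376, -0.0164], [-0.0389, 0.1947, 0.9801, 0.8926], [0.0, 0.0, 0.0, 1.0]]
```

View pics/top.png

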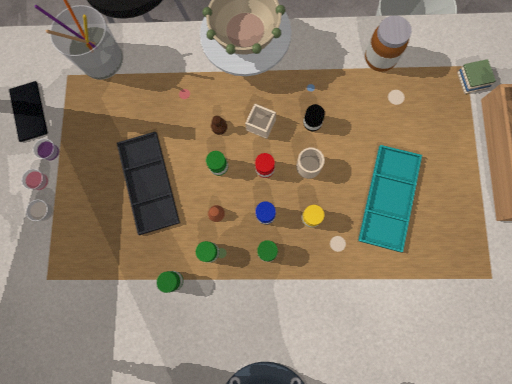

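View pics/scene.png

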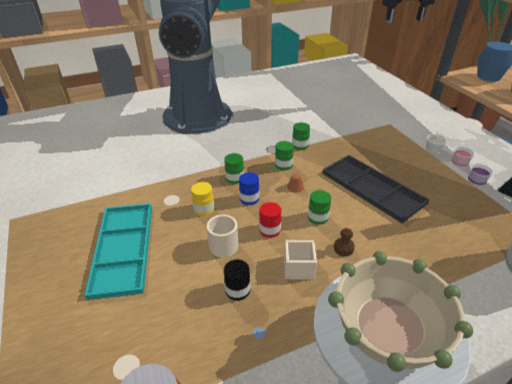

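The top view shows the grey tray at (148,183) on the left and the turquoise tray at (391,198) on the right. The stock reads stamp (219,125), box (261,121), black (314,117), green (217,160), red (265,164), cup (311,163), cone (216,213), blue (265,212) and yellow (314,215). There are other green jars at (206,251), (268,251) and (168,282), all nearer the base, so the target is the one at (217,160).

```bash
cat > h.py <<'E'
import numpy as np,cv2
from scipy.spatial.transform import Rotation as R
def rays(d,uv,T=None):
    T=d["extrinsics"] if T is None else T
    f=192/np.tan(np.radians(float(d["fov_y"]))/2); uv=np.asarray(uv,float).reshape(-1,2)
    c=np.c_[(uv[:,0]-float(d["cx"]))/f,-(uv[:,1]-float(d["cy"]))/f,-np.ones(len(uv))]
    return T[:3,3],c@T[:3,:3].T
def plane(d,uv,z,T=None):
    o,r=rays(d,uv,T); return o+r*((z-o[2])/r[:,2])[:,None]
def cloud(d,T=None):
    v,u=np.mgrid[:384,:512]; o,r=rays(d,np.c_[u.ravel(),v.ravel()],T)
    return (o+r*d["z_map"].reshape(-1,1)).reshape(384,512,3)
E
python3 - <<'E'
from h import *
for n in("top","scene"):
    d=dict(np.load(f"pics/{n}.npz")); P=cloud(d); hsv=cv2.cvtColor(d["image"],cv2.COLOR_RGB2HSV)
    H,S,V=cv2.split(hsv)
    tab=P[(P[...,0]>.4)&(P[...,0]<.7)&(np.abs(P[...,1])<.3)&(d["z_map"]>0)][:,2]; print(n,"table z",np.median(tab))
    if n=="top":
        seeds=dict(cup=(311,163,.062),box=(261,121,.048),green=(217,160,.062),yellow=(314,215,.062),red=(265,164,.062),blue=(265,212,.062),black=(314,117,.062),g2=(206,251,.062),g3=(268,251,.062),g4=(168,282,.062))
    else:
        seeds=dict(cup=(222,225,.062),box=(300,250,.048),green=(320,200,.062),yellow=(202,190,.062),red=(270,212,.062),blue=(249,182,.062),black=(237,270,.062))
    for k,(u,v,z) in seeds.items():
        c=plane(d,(u,v),z)[0]
        m=(np.abs(P[...,2]-z)<.007)&(np.hypot(P[...,0]-c[0],P[...,1]-c[1])<.05)
        q=P[m]; vu=np.argwhere(m)[:,::-1]
        cen,_r,ang=cv2.minAreaRect(plane(d,vu,z)[:,:2].astype(np.float32)*1000)
        cc,rr=cv2.minEnclosingCircle(plane(d,vu,z)[:,:2].astype(np.float32)*1000)
        print(k,len(q),"z",np.median(q[:,2]).round(4),"rect",np.round(cen,1),np.round(_r,1),round(ang,1),"circ",np.round(cc,1),round(rr,1))
    for k,m in dict(turq=(H>80)&(H<95)&(S>150)&(V>80),grey=(V<75)&(S<90)).items():
        m=(m&(P[...,2]<.03)&(P[...,2]>-.02)&(np.abs(P[...,1])>.15)).astype(np.uint8)
        m=cv2.morphologyEx(m,cv2.MORPH_CLOSE,np.ones((5,5)))
        cs=cv2.findContours(m,0,cv2.CHAIN_APPROX_NONE)[0]
        for c in sorted(cs,key=cv2.contourArea)[-2:]:
            p=plane(d,c.reshape(-1,2),.014)[:,:2].astype(np.float32)*1000
            cen,wh,a=cv2.minAreaRect(p);print(k,cv2.contourArea(c),np.round(cen,1),np.round(wh,1),round(a,1))
E
```

```text
top table z 0.0012575637340940249
cup 192 z 0.0614 rect [ 542.3 -108.7] [58.4 58.4] 88.6 circ [ 543.3 -109.2] 30.2
box 239 z 0.0472 rect [651.7   4.6] [56.6 57.4] 65.0 circ [651.5   4.2] 37.9
green 302 z 0.0618 rect [546.3 107.7] [43.8 42.5] 89.3 circ [546.3 107.4] 22.8
yellow 325 z 0.0619 rect [ 419.6 -111.5] [43.8 41.9] 89.5 circ [ 419.7 -111.6] 22.4
red 307 z 0.062 rect [538.9  -3.8] [43.  44.5] 89.3 circ [539.2  -5. ] 22.9
blue 314 z 0.0619 rect [428.2  -5.3] [42.3 42.3] 44.6 circ [428.2  -5.3] 22.5
black 289 z 0.062 rect [ 654.5 -121.3] [41.4 46.7] 87.9 circ [ 654.5 -121.6] 23.4
g2 341 z 0.0616 rect [341.6 124.7] [43.2 43.8] 1.0 circ [341.1 125.1] 22.7
g3 334 z 0.0619 rect [343.2  -9. ] [41.1 42.8] 89.8 circ [342.6  -8.9] 22.2
g4 349 z 0.0618 rect [276.2 207.5] [42.2 43.4] 2.2 circ [276.8 207.5] 22.7
turq 4213.0 [ 466.4 -294.3] [ 99.9 235. ] 74.6
grey 1525.5 [695.1 594.1] [151.   74.4] 17.2
grey 3867.0 [508.7 278.9] [237.7 101.4] 16.6
scene table z 0.001704477321804565
cup 296 z 0.0611 rect [ 547.4 -110.3] [57.6 65.5] 68.9 circ [ 548. -109.] 33.2
box 381 z 0.0475 rect [656.9   3.4] [56.4 58.5] 66.1 circ [656.9   4. ] 39.3
green 275 z 0.0624 rect [550.8 106.5] [41.7 51.9] 58.5 circ [550.4 106. ] 26.1
yellow 260 z 0.0625 rect [ 424.2 -111.8] [42.7 53.7] 73.9 circ [ 423.9 -112.9] 27.1
red 310 z 0.0623 rect [543.   -5.4] [42.6 50.9] 66.1 circ [543.1  -6.1] 26.1
blue 243 z 0.0622 rect [433.3  -6.1] [42.3 50.5] 66.5 circ [432.7  -5.6] 26.2
black 475 z 0.0622 rect [ 659.6 -122.6] [44.5 47.7] 66.1 circ [ 659.2 -123. ] 25.0
turq 4512.0 [ 472.7 -295.9] [100.8 240.8] 74.5
grey 125.5 [642.9 557.9] [27.1 75.6] 40.2
grey 2895.5 [516.9 274.3] [238.6 112.1] 16.4
```

```bash
cat >> h.py <<'E'
def go(x,y,z,yaw=None):
    """print tool-frame shift (mm) after turning the closing axis to world angle yaw (deg)"""
    from station import manip
    s=manip.sense(); M=R.from_quat(s["tool_rot"]).as_matrix(); a=np.degrees(np.arctan2(M[1,1],M[0,1]))
    w=0 if yaw is None else (a-yaw+90)%180-90
    M2=M@R.from_rotvec([0,0,w],degrees=True).as_matrix(); d=M2.T@(np.array([x,y,z])-s["tcp_pos"])*1000
    print("t",round(s["t"],1),"tcp",s["tcp_pos"].round(4),"yaw",round(a,1),"turn",round(w,1),"shift mm",d.round(1),"dist",np.linalg.norm(d).round(),
      "tilt",np.degrees(M[:2,2]).round(2),"gap",round(s["finger_gap"],3),"F",s["force"].round(1),"grip",round(s["gripper_force"],1),"q6",round(s["q"][5],2))
E
python3 -c "
from h import *
go(.5430,-.1090,.16,74.6)"
```

```text
t 0.1 tcp [0.1384 0.6089 0.2444] yaw 77.2 turn 2.6 shift mm [-580.7 -584.5   85.4] dist 828.0 tilt [-0.04 -0.1 ] gap 0.997 F [ 0.2  0.3 -0. ] grip 0.0 q6 -0.18
```

>>> drive_tool:
  plan:
    - [0, 0, 0, 0, 0, 2.6, 1]
    - [-0.016, -0.016, 0.002, 0, 0, 0, 1]
    - [-0.032, -0.032, 0.005, 0, 0, 0, 1]
    - [-0.032, -0.032, 0.005, 0, 0, 0, 1]
    - [-0.032, -0.032, 0.005, 0, 0, 0, 1]
    - [-0.032, -0.032, 0.005, 0, 0, 0, 1]
    - [-0.032, -0.032, 0.005, 0, 0, 0, 1]
    - [-0.032, -0.032, 0.005, 0, 0, 0, 1]
    - [-0.032, -0.032, 0.005, 0, 0, 0, 1]
    - [-0.032, -0.032, 0.005, 0, 0, 0, 1]
  newtons: 30

```text
t: 1.1
tcp_pos: [0.329, 0.2732, 0.2031]
tool_rot: [0.134, 0.991, -0.0, 0.0]
force: [1.2, 0.9, 0.1]
finger_gap: 1.003
gripper_force: 0.0
```

>>> drive_tool:
  plan:
    - [-0.032, -0.032, 0.005, 0, 0, 0, 1]
    - [-0.032, -0.032, 0.005, 0, 0, 0, 1]
    - [-0.032, -0.032, 0.005, 0, 0, 0, 1]
    - [-0.032, -0.032, 0.005, 0, 0, 0, 1]
    - [-0.032, -0.032, 0.005, 0, 0, 0, 1]
    - [-0.032, -0.032, 0.005, 0, 0, 0, 1]
    - [-0.032, -0.032, 0.005, 0, 0, 0, 1]
    - [-0.032, -0.032, 0.005, 0, 0, 0, 1]
    - [-0.032, -0.032, 0, 0, 0, 0, 1]
    - [-0.021, -0.024, 0, 0, 0, 0, 1]

```text
t: 2.1
tcp_pos: [0.545, -0.1111, 0.1629]
tool_rot: [0.135, 0.991, -0.0, 0.001]
force: [0.2, -0.6, 0.0]
finger_gap: 0.999
gripper_force: 0.0
```

>>> drive_tool:
  plan:
    - [0, 0, 0, 0, 0, 0, 1]
    - [0, 0, 0, 0, 0, 0, 1]

```text
t: 2.3
tcp_pos: [0.5429, -0.1084, 0.1627]
tool_rot: [0.135, 0.991, 0.0, -0.001]
force: [-1.0, 0.6, -0.3]
finger_gap: 1.001
gripper_force: 0.0
```

```bash
python3 - <<'E'
from h import *
from station import manip
go(.5430,-.1090,.036,74.6)
s=manip.sense(); d=manip.snapshot("wrist"); print({k:np.shape(v) for k,v in d.items()},d["mount"].round(3).tolist())
T=np.eye(4);T[:3,:3]=R.from_quat(s["tool_rot"]).as_matrix();T[:3,3]=s["tcp_pos"];T=T@d["mount"]
P=cloud(d,T); 
m=(np.abs(P[...,2]-.062)<.006)&(np.hypot(P[...,0]-.543,P[...,1]+.109)<.045)
p=plane(d,np.argwhere(m)[:,::-1],.062,T)[:,:2].astype(np.float32)*1000
if len(p): print(len(p),cv2.minEnclosingCircle(p),cv2.minAreaRect(p))
cv2.imwrite("pics/w1.png",d["image"][:,:,::-1])
E
```

```text
t 2.3 tcp [ 0.5429 -0.1084  0.1627] yaw 74.5 turn -0.1 shift mm [ -0.5  -0.6 126.7] dist 127.0 tilt [-0.09  0.05] gap 1.001 F [-1.   0.6 -0.3] grip 0.0 q6 -1.7
{'image': (384, 512, 3), 'z_map': (384, 512), 'fov_y': (), 'cx': (), 'cy': (), 'mount': (4, 4)} [[-0.0, 0.961, 0.278, 0.071], [1.0, 0.0, -0.001, 0.001], [-0.001, 0.278, -0.961, -0.128], [0.0, 0.0, 0.0, 1.0]]
1732 ((543.69677734375, -106.89905548095703), 29.890832901000977) ((543.6714477539062, -107.079833984375), (58.4447135925293, 59.30941390991211), 74.46450805664062)
```

View pics/w1.png

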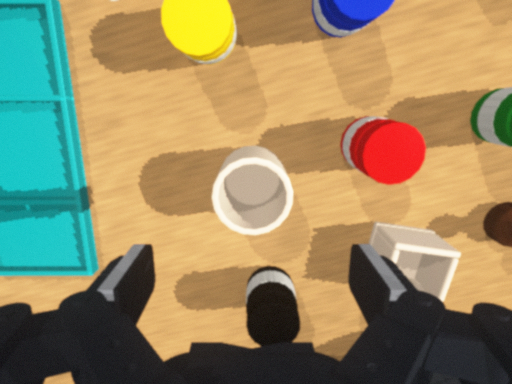

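The wrist view shows the cup at (253,190) between the fingers, with clear table all round. Wrist and top measurements agree within 2 mm, so I'll descend and grip.

>>> drive_tool:
  plan:
    - [0, 0, 0.03, 0, 0, 0, 1]
    - [0, 0, 0.03, 0, 0, 0, 1]
    - [0, 0, 0.03, 0, 0, 0, 1]
    - [0, 0, 0.02, 0, 0, 0, 1]
    - [0, 0, 0.016, 0, 0, 0, 1]
    - [0, 0, 0, 0, 0, 0, 1]
    - [0, 0, 0, 0, 0, 0, 0.3]
    - [0, 0, 0, 0, 0, 0, 0]
    - [0, 0, 0, 0, 0, 0, 0]
    - [0, 0, 0, 0, 0, 0, 0]
  newtons: 30

```text
t: 3.35
tcp_pos: [0.5439, -0.1078, 0.0386]
tool_rot: [0.134, 0.991, 0.0, 0.001]
force: [-1.0, 1.9, 5.7]
finger_gap: 0.687
gripper_force: 33.1
```

>>> drive_tool:
  plan:
    - [0, 0, 0, 0, 0, 0, 0]
    - [0, 0, -0.01, 0, 0, 0, 0]
    - [0, 0, -0.02, 0, 0, 0, 0]
    - [0, 0, -0.03, 0, 0, 0, 0]
    - [0, 0, -0.03, 0, 0, 0, 0]
    - [0, 0, -0.02, 0, 0, 0, 0]
    - [0, 0, 0, 0, 0, 0, 0]

```text
t: 4.05
tcp_pos: [0.5454, -0.1091, 0.1506]
tool_rot: [0.134, 0.991, -0.001, 0.004]
force: [1.2, -0.0, -2.1]
finger_gap: 0.687
gripper_force: 32.9
```

```bash
python3 -c "
from h import *
go(.4670,-.2945,.14,74.6)"
```

```text
t 4.0 tcp [ 0.5454 -0.1091  0.1506] yaw 74.6 turn -0.0 shift mm [  26.4 -199.6   10.6] dist 202.0 tilt [ 0.38 -0.18] gap 0.687 F [ 1.2 -0.  -2.1] grip 32.9 q6 -1.7
```

>>> drive_tool:
  plan:
    - [0.003, -0.02, 0, 0, 0, 0, 0]
    - [0.005, -0.035, 0, 0, 0, 0, 0]
    - [0.005, -0.04, 0, 0, 0, 0, 0]
    - [0.005, -0.04, 0, 0, 0, 0, 0]
    - [0.005, -0.035, 0, 0, 0, 0, 0]
    - [0.003, -0.02, 0, 0, 0, 0, 0]
    - [0, -0.01, 0, 0, 0, 0, 0]
    - [0, 0, 0, 0, 0, 0, 0]
    - [0, 0, 0, 0, 0, 0, 0]

```text
t: 4.95
tcp_pos: [0.465, -0.2929, 0.1467]
tool_rot: [0.134, 0.991, 0.001, -0.001]
force: [0.2, 0.8, -2.1]
finger_gap: 0.689
gripper_force: 32.9
```

```bash
python3 - <<'E'
from h import *
from station import manip
go(.4670,-.2945,.0445,74.6)
s=manip.sense(); d=manip.snapshot("wrist")
T=np.eye(4);T[:3,:3]=R.from_quat(s["tool_rot"]).as_matrix();T[:3,3]=s["tcp_pos"];T=T@d["mount"]
H,S,V=cv2.split(cv2.cvtColor(d["image"],cv2.COLOR_RGB2HSV))
d2=manip.snapshot("top");cv2.imwrite("pics/w2.png",d["image"][:,:,::-1]);np.savez("pics/w2.npz",T=T,**d)
E
```

```text
t 5.0 tcp [ 0.465  -0.2929  0.1467] yaw 74.6 turn -0.0 shift mm [ -2.4  -1.1 102.2] dist 102.0 tilt [-0.05  0.08] gap 0.689 F [ 0.2  0.8 -2.1] grip 32.9 q6 -2.07
```

View pics/w2.png

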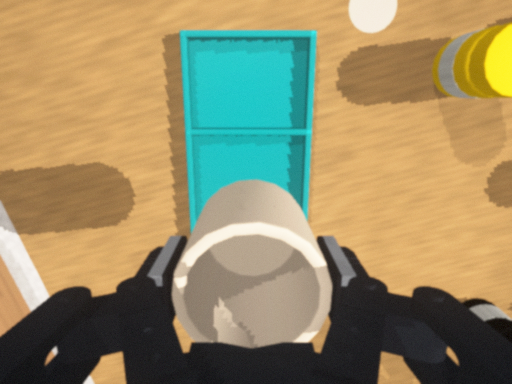

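The cup is held upright over the tray. The divider runs across row 131 and the far rim across row 32, from (180,32) to (316,32). I'll check the tray pose against these.

```bash
python3 - <<'E'
from h import *
d=dict(np.load("pics/w2.npz"));p=plane(d,[(180.5,31),(316,31),(190,131),(312,131)],.014,d["T"])[:,:2]*1000
a=np.radians(164.6);L=np.array([np.cos(a),np.sin(a)]);W=np.array([L[1],-L[0]])
for q in p: r=q-[467,-294.5];print(q.round(1),"local",(r@L).round(1),(r@W).round(1))
E
```

```text
[ 341.  -310.7] local 117.2 -49.1
[ 367.  -216.2] local 117.2 48.9
[ 410.9 -326.7] local 45.6 -46.0
[ 436.3 -234.5] local 45.5 49.7
```

>>> drive_tool:
  plan:
    - [-0.002, -0.001, 0.02, 0, 0, 0, 0]
    - [0, 0, 0.03, 0, 0, 0, 0]
    - [0, 0, 0.025, 0, 0, 0, 0]
    - [0, 0, 0.015, 0, 0, 0, 0]
    - [0, 0, 0.008, 0, 0, 0, 0]
    - [0, 0, 0.003, 0, 0, 0, 0]
    - [0, 0, 0, 0, 0, 0, 0]
    - [0, 0, 0, 0, 0, 0, 0]

```text
t: 5.85
tcp_pos: [0.4675, -0.2957, 0.0471]
tool_rot: [0.134, 0.991, -0.0, 0.001]
force: [0.1, 0.7, -1.3]
finger_gap: 0.688
gripper_force: 32.9
```

>>> drive_tool:
  plan:
    - [0, 0, 0.001, 0, 0, 0, 0]
    - [0, 0, 0, 0, 0, 0, 0]

```text
t: 6.05
tcp_pos: [0.4671, -0.2957, 0.0459]
tool_rot: [0.134, 0.991, -0.0, 0.0]
force: [0.1, 0.7, -2.0]
finger_gap: 0.693
gripper_force: 32.9
```

>>> drive_tool:
  plan:
    - [0, 0, 0.001, 0, 0, 0, 0]
    - [0, 0, 0.001, 0, 0, 0, 0]
    - [0, 0, 0, 0, 0, 0, 0]

```text
t: 6.35
tcp_pos: [0.4667, -0.2954, 0.0432]
tool_rot: [0.134, 0.991, 0.0, -0.0]
force: [-0.3, 0.1, -1.6]
finger_gap: 0.683
gripper_force: 32.9
```

>>> drive_tool:
  plan:
    - [0, 0, 0.001, 0, 0, 0, 0]
    - [0, 0, 0, 0, 0, 0, 0]

```text
t: 6.55
tcp_pos: [0.4669, -0.2955, 0.0426]
tool_rot: [0.134, 0.991, -0.0, 0.0]
force: [-0.6, -0.8, 1.8]
finger_gap: 0.688
gripper_force: 33.2
```

>>> drive_tool:
  plan:
    - [0, 0, 0, 0, 0, 0, 0.5]
    - [0, 0, 0, 0, 0, 0, 0.7]
    - [0, 0, 0, 0, 0, 0, 1]
    - [0, 0, 0, 0, 0, 0, 1]
    - [0, 0, -0.01, 0, 0, 0, 1]
    - [0, 0, -0.03, 0, 0, 0, 1]
    - [0, 0, -0.04, 0, 0, 0, 1]
    - [0, 0, -0.04, 0, 0, 0, 1]
    - [0, 0, 0, 0, 0, 0, 1]
    - [0, 0, 0, 0, 0, 0, 1]

```text
t: 7.55
tcp_pos: [0.4673, -0.2958, 0.164]
tool_rot: [0.134, 0.991, -0.001, 0.001]
force: [-0.8, 0.5, -0.2]
finger_gap: 1.0
gripper_force: 0.0
```

```bash
cat >> h.py <<'E'
def look(z,x,y,r=.045,tol=.006):
    "rim or lid at height z near x,y in the wrist view"
    from station import manip
    s=manip.sense(); d=manip.snapshot("wrist")
    T=np.eye(4);T[:3,:3]=R.from_quat(s["tool_rot"]).as_matrix();T[:3,3]=s["tcp_pos"];T=T@d["mount"];P=cloud(d,T)
    m=(np.abs(P[...,2]-z)<tol)&(np.hypot(P[...,0]-x,P[...,1]-y)<r)
    p=plane(d,np.argwhere(m)[:,::-1],z,T)[:,:2].astype(np.float32)*1000
    if len(p)>5: print("wrist",len(p),cv2.minEnclosingCircle(p),cv2.minAreaRect(p))
def looktop(z,x,y,r=.045,tol=.006):
    from station import manip
    d=manip.snapshot("top");P=cloud(d)
    m=(np.abs(P[...,2]-z)<tol)&(np.hypot(P[...,0]-x,P[...,1]-y)<r)
    p=plane(d,np.argwhere(m)[:,::-1],z)[:,:2].astype(np.float32)*1000
    if len(p)>5: print("top",len(p),cv2.minEnclosingCircle(p),cv2.minAreaRect(p))
E
python3 -c "
from h import *
look(.066,.467,-.2945);looktop(.066,.467,-.2945)
go(.5465,.1075,.16,74.6)"
```

```text
wrist 1774 ((466.6849060058594, -294.57452392578125), 30.0252742767334) ((466.5489196777344, -294.7417907714844), (58.24866485595703, 59.32143783569336), 76.5567855834961)
t 7.7 tcp [ 0.4662 -0.2948  0.1618] yaw 74.6 turn -0.0 shift mm [ 29.4 409.2   2.2] dist 410.0 tilt [-0.07  0.07] gap 0.996 F [0.1 0.4 0.5] grip 0.0 q6 -2.07
```

The cup stands upright at the centre of the tray. Next is the green jar.

>>> drive_tool:
  plan:
    - [0.002, 0.025, 0, 0, 0, 0, 1]
    - [0.003, 0.045, 0, 0, 0, 0, 1]
    - [0.003, 0.045, 0, 0, 0, 0, 1]
    - [0.003, 0.045, 0, 0, 0, 0, 1]
    - [0.003, 0.045, 0, 0, 0, 0, 1]
    - [0.003, 0.045, 0, 0, 0, 0, 1]
    - [0.003, 0.045, 0, 0, 0, 0, 1]
    - [0.003, 0.045, 0, 0, 0, 0, 1]
    - [0.003, 0.045, 0, 0, 0, 0, 1]
    - [0.003, 0.024, 0, 0, 0, 0, 1]

```text
t: 8.65
tcp_pos: [0.5469, 0.1098, 0.1606]
tool_rot: [0.133, 0.991, 0.0, -0.002]
force: [0.1, -0.3, 0.1]
finger_gap: 1.0
gripper_force: 0.0
```

>>> drive_tool:
  plan:
    - [0, 0, 0, 0, 0, 0, 1]
    - [0, 0, 0, 0, 0, 0, 1]

```text
t: 8.85
tcp_pos: [0.5466, 0.1067, 0.1608]
tool_rot: [0.133, 0.991, -0.0, -0.002]
force: [0.0, -0.1, -0.7]
finger_gap: 1.004
gripper_force: 0.0
```

```bash
python3 -c "
from h import *
look(.062,.5465,.1075,.035)
go(.5465,.1075,.038,74.6)"
```

```text
wrist 2857 ((546.6995849609375, 110.28280639648438), 22.764801025390625) ((547.0797119140625, 110.1285400390625), (43.44935989379883, 44.493003845214844), 74.67269134521484)
t 8.9 tcp [0.5467 0.1059 0.1611] yaw 74.6 turn -0.0 shift mm [  0.3   1.6 123.1] dist 123.0 tilt [-0.17 -0.03] gap 1.003 F [-0.2  0.2 -0.4] grip 0.0 q6 -1.31
```

>>> drive_tool:
  plan:
    - [0, 0.002, 0.03, 0, 0, 0, 1]
    - [0, 0, 0.03, 0, 0, 0, 1]
    - [0, 0, 0.03, 0, 0, 0, 1]
    - [0, 0, 0.02, 0, 0, 0, 1]
    - [0, 0, 0.013, 0, 0, 0, 1]
    - [0, 0, 0, 0, 0, 0, 1]
    - [0, 0, 0, 0, 0, 0, 0.2]
    - [0, 0, 0, 0, 0, 0, -0.2]
    - [0, 0, 0, 0, 0, 0, -0.3]
    - [0, 0, 0, 0, 0, 0, -0.3]

```text
t: 9.9
tcp_pos: [0.5491, 0.1084, 0.0407]
tool_rot: [0.134, 0.991, 0.0, 0.001]
force: [-0.1, -0.8, 5.2]
finger_gap: 0.525
gripper_force: 30.5
```

>>> drive_tool:
  plan:
    - [0, 0, 0, 0, 0, 0, -0.3]
    - [0, 0, -0.01, 0, 0, 0, -0.3]
    - [0, 0, -0.02, 0, 0, 0, -0.3]
    - [0, 0, -0.03, 0, 0, 0, -0.3]
    - [0, 0, -0.03, 0, 0, 0, -0.3]
    - [0, 0, -0.02, 0, 0, 0, -0.3]
    - [0, 0, 0, 0, 0, 0, -0.3]

```text
t: 10.6
tcp_pos: [0.5501, 0.1087, 0.1526]
tool_rot: [0.134, 0.991, 0.001, 0.003]
force: [1.3, 0.6, -1.1]
finger_gap: 0.523
gripper_force: 31.1
```

```bash
python3 -c "
from h import *
a=np.radians(164.6);L=np.array([np.cos(a),np.sin(a)])*.08
for s in(1,-1): print(np.array([.467,-.2945])+s*L); go(*(np.array([.467,-.2945])+s*L),.15,74.6)"
```

```text
[ 0.38987237 -0.27325551]
t 10.6 tcp [0.5501 0.1087 0.1526] yaw 74.6 turn -0.0 shift mm [  53.1 -410.8    1.4] dist 414.0 tilt [0.4 0. ] gap 0.523 F [ 1.3  0.6 -1.1] grip 31.1 q6 -1.31
[ 0.54412763 -0.31574449]
t 10.6 tcp [0.5501 0.1087 0.1526] yaw 74.6 turn -0.0 shift mm [-106.9 -410.8    2.5] dist 425.0 tilt [0.4 0. ] gap 0.523 F [ 1.3  0.6 -1.1] grip 31.1 q6 -1.31
```

>>> drive_tool:
  plan:
    - [-0.007, -0.025, 0, 0, 0, 0, -0.3]
    - [-0.011, -0.042, 0, 0, 0, 0, -0.3]
    - [-0.011, -0.042, 0, 0, 0, 0, -0.3]
    - [-0.011, -0.042, 0, 0, 0, 0, -0.3]
    - [-0.011, -0.042, 0, 0, 0, 0, -0.3]
    - [-0.011, -0.042, 0, 0, 0, 0, -0.3]
    - [-0.011, -0.042, 0, 0, 0, 0, -0.3]
    - [-0.011, -0.042, 0, 0, 0, 0, -0.3]
    - [-0.011, -0.042, 0, 0, 0, 0, -0.3]
    - [-0.008, -0.03, 0, 0, 0, 0, -0.3]

```text
t: 11.6
tcp_pos: [0.5427, -0.2984, 0.1479]
tool_rot: [0.135, 0.991, 0.0, -0.001]
force: [0.8, -0.3, -0.9]
finger_gap: 0.524
gripper_force: 31.1
```

>>> drive_tool:
  plan:
    - [-0.002, -0.018, 0, 0, 0, 0, -0.3]
    - [0, 0, 0, 0, 0, 0, -0.3]
    - [0, 0, 0, 0, 0, 0, -0.3]

```text
t: 11.9
tcp_pos: [0.5398, -0.3122, 0.1484]
tool_rot: [0.134, 0.991, 0.001, -0.001]
force: [0.7, 1.0, -2.5]
finger_gap: 0.525
gripper_force: 31.1
```

```bash
python3 -c "
from h import *
go(.5441,-.3157,.0447,74.6)"
```

```text
t 11.9 tcp [ 0.5398 -0.3122  0.1484] yaw 74.6 turn -0.0 shift mm [ -5.4  -2.4 103.6] dist 104.0 tilt [-0.12  0.15] gap 0.525 F [ 0.7  1.  -2.5] grip 31.1 q6 -2.01
```

>>> drive_tool:
  plan:
    - [-0.004, -0.002, 0.01, 0, 0, 0, -0.3]
    - [-0.002, 0, 0.03, 0, 0, 0, -0.3]
    - [0, 0, 0.03, 0, 0, 0, -0.3]
    - [0, 0, 0.018, 0, 0, 0, -0.3]
    - [0, 0, 0.01, 0, 0, 0, -0.3]
    - [0, 0, 0.003, 0, 0, 0, -0.3]
    - [0, 0, 0.001, 0, 0, 0, -0.3]
    - [0, 0, 0, 0, 0, 0, -0.3]

```text
t: 12.7
tcp_pos: [0.5466, -0.3174, 0.0482]
tool_rot: [0.134, 0.991, -0.0, 0.001]
force: [0.6, -0.3, -1.4]
finger_gap: 0.524
gripper_force: 31.1
```

>>> drive_tool:
  plan:
    - [0, 0, 0.001, 0, 0, 0, -0.3]
    - [0, 0, 0, 0, 0, 0, -0.3]

```text
t: 12.9
tcp_pos: [0.5463, -0.3176, 0.0471]
tool_rot: [0.134, 0.991, -0.0, 0.001]
force: [0.1, -0.7, -1.2]
finger_gap: 0.522
gripper_force: 31.1
```

Expected contact at about 0.0447.

>>> drive_tool:
  plan:
    - [0, 0, 0.001, 0, 0, 0, -0.3]
    - [0, 0, 0.001, 0, 0, 0, -0.3]
    - [0, 0, 0, 0, 0, 0, -0.3]

```text
t: 13.2
tcp_pos: [0.5459, -0.3175, 0.0447]
tool_rot: [0.134, 0.991, -0.0, 0.0]
force: [-1.8, -0.3, 1.4]
finger_gap: 0.525
gripper_force: 31.4
```

>>> drive_tool:
  plan:
    - [0, 0, 0.001, 0, 0, 0, -0.3]
    - [0, 0, 0, 0, 0, 0, -0.3]

```text
t: 13.4
tcp_pos: [0.546, -0.3175, 0.0447]
tool_rot: [0.134, 0.991, -0.0, 0.0]
force: [-1.7, 0.8, 7.5]
finger_gap: 0.524
gripper_force: 32.0
```

>>> drive_tool:
  plan:
    - [0, 0, 0, 0, 0, 0, 0.1]
    - [0, 0, 0, 0, 0, 0, 0.3]
    - [0, 0, 0, 0, 0, 0, 0.7]
    - [0, 0, 0, 0, 0, 0, 1]
    - [0, 0, -0.01, 0, 0, 0, 1]
    - [0, 0, -0.03, 0, 0, 0, 1]
    - [0, 0, -0.04, 0, 0, 0, 1]
    - [0, 0, -0.04, 0, 0, 0, 1]
    - [0, 0, 0, 0, 0, 0, 1]
    - [0, 0, 0, 0, 0, 0, 1]

```text
t: 14.4
tcp_pos: [0.5464, -0.3176, 0.1652]
tool_rot: [0.134, 0.991, -0.001, 0.001]
force: [-1.1, -0.3, -0.0]
finger_gap: 1.001
gripper_force: 0.0
```

```bash
python3 -c "
from h import *
look(.066,.544,-.3157,.035);looktop(.066,.544,-.3157,.035)
go(.4200,-.1112,.16,74.6)"
```

```text
wrist 2862 ((543.7509155273438, -315.69000244140625), 22.65381622314453) ((543.7703857421875, -315.51556396484375), (43.27141571044922, 44.997806549072266), 73.13810729980469)
t 14.5 tcp [ 0.5451 -0.3166  0.1625] yaw 74.6 turn -0.0 shift mm [175.1 164.8   3. ] dist 241.0 tilt [-0.1   0.08] gap 1.002 F [-0.1  0.1  0.4] grip 0.0 q6 -2.0
```

The green jar is placed dead centre in its section. Next is the yellow jar.

>>> drive_tool:
  plan:
    - [0.015, 0.014, 0, 0, 0, 0, 1]
    - [0.03, 0.028, 0, 0, 0, 0, 1]
    - [0.03, 0.028, 0, 0, 0, 0, 1]
    - [0.03, 0.028, 0, 0, 0, 0, 1]
    - [0.03, 0.028, 0, 0, 0, 0, 1]
    - [0.025, 0.024, 0, 0, 0, 0, 1]
    - [0.015, 0.015, 0, 0, 0, 0, 1]
    - [0, 0, 0, 0, 0, 0, 1]
    - [0, 0, 0, 0, 0, 0, 1]

```text
t: 15.4
tcp_pos: [0.4213, -0.1118, 0.1627]
tool_rot: [0.134, 0.991, -0.0, -0.0]
force: [-0.1, -0.6, -0.4]
finger_gap: 0.998
gripper_force: 0.0
```

```bash
python3 -c "
from h import *
look(.062,.42,-.1115,.035)
go(.42,-.1112,.038,74.6)"
```

```text
wrist 2818 ((419.3844909667969, -109.49052429199219), 22.610998153686523) ((419.34552001953125, -109.59553527832031), (42.9937744140625, 44.57243728637695), 76.08943176269531)
t 15.4 tcp [ 0.4221 -0.1126  0.1629] yaw 74.6 turn -0.0 shift mm [  2.5   0.8 124.9] dist 125.0 tilt [ 0.03 -0.03] gap 1.004 F [ 0.2 -0.6 -0.2] grip 0.0 q6 -1.82
```

>>> drive_tool:
  plan:
    - [0.003, 0.002, 0.03, 0, 0, 0, 1]
    - [0, 0, 0.03, 0, 0, 0, 1]
    - [0, 0, 0.03, 0, 0, 0, 1]
    - [0, 0, 0.02, 0, 0, 0, 1]
    - [0, 0, 0.015, 0, 0, 0, 1]
    - [0, 0, 0, 0, 0, 0, 1]
    - [0, 0, 0, 0, 0, 0, 0.2]
    - [0, 0, 0, 0, 0, 0, -0.2]
    - [0, 0, 0, 0, 0, 0, -0.3]
    - [0, 0, 0, 0, 0, 0, -0.3]

```text
t: 16.45
tcp_pos: [0.4195, -0.1095, 0.0392]
tool_rot: [0.134, 0.991, -0.001, 0.001]
force: [0.1, -2.0, 4.9]
finger_gap: 0.522
gripper_force: 30.6
```

>>> drive_tool:
  plan:
    - [0, 0, 0, 0, 0, 0, -0.3]
    - [0, 0, -0.01, 0, 0, 0, -0.3]
    - [0, 0, -0.02, 0, 0, 0, -0.3]
    - [0, 0, -0.03, 0, 0, 0, -0.3]
    - [0, 0, -0.03, 0, 0, 0, -0.3]
    - [0, 0, -0.02, 0, 0, 0, -0.3]
    - [0, 0, 0, 0, 0, 0, -0.3]

```text
t: 17.15
tcp_pos: [0.4199, -0.1093, 0.1509]
tool_rot: [0.134, 0.991, -0.001, 0.003]
force: [0.6, 0.6, -1.8]
finger_gap: 0.522
gripper_force: 31.4
```

```bash
python3 -c "
from h import *
go(.3899,-.2733,.15,74.6)"
```

```text
t 17.1 tcp [ 0.4199 -0.1093  0.1509] yaw 74.6 turn 0.0 shift mm [ -14.6 -166.     1.2] dist 167.0 tilt [ 0.3  -0.16] gap 0.522 F [ 0.6  0.6 -1.8] grip 31.4 q6 -1.82
```

>>> drive_tool:
  plan:
    - [-0.001, -0.016, 0, 0, 0, 0, -0.3]
    - [-0.003, -0.035, 0, 0, 0, 0, -0.3]
    - [-0.003, -0.035, 0, 0, 0, 0, -0.3]
    - [-0.003, -0.035, 0, 0, 0, 0, -0.3]
    - [-0.003, -0.03, 0, 0, 0, 0, -0.3]
    - [-0.001, -0.015, 0, 0, 0, 0, -0.3]
    - [0, 0, 0, 0, 0, 0, -0.3]
    - [0, 0, 0, 0, 0, 0, -0.3]

```text
t: 17.95
tcp_pos: [0.3873, -0.2711, 0.1477]
tool_rot: [0.134, 0.991, 0.001, -0.001]
force: [-0.1, 0.4, -1.1]
finger_gap: 0.527
gripper_force: 31.3
```

```bash
python3 -c "
from h import *
go(.3899,-.2733,.0432,74.6)"
```

```text
t 17.9 tcp [ 0.3873 -0.2711  0.1477] yaw 74.6 turn -0.0 shift mm [ -3.4  -1.7 104.4] dist 105.0 tilt [-0.11  0.16] gap 0.527 F [-0.1  0.4 -1.1] grip 31.3 q6 -2.15
```

>>> drive_tool:
  plan:
    - [-0.003, -0.002, 0.01, 0, 0, 0, -0.3]
    - [0, 0, 0.03, 0, 0, 0, -0.3]
    - [0, 0, 0.03, 0, 0, 0, -0.3]
    - [0, 0, 0.018, 0, 0, 0, -0.3]
    - [0, 0, 0.01, 0, 0, 0, -0.3]
    - [0, 0, 0.003, 0, 0, 0, -0.3]
    - [0, 0, 0.002, 0, 0, 0, -0.3]
    - [0, 0, 0, 0, 0, 0, -0.3]

```text
t: 18.75
tcp_pos: [0.3908, -0.2755, 0.0457]
tool_rot: [0.134, 0.991, -0.0, 0.0]
force: [0.6, -0.2, -1.5]
finger_gap: 0.523
gripper_force: 31.4
```

>>> drive_tool:
  plan:
    - [0, 0, 0.001, 0, 0, 0, -0.3]
    - [0, 0, 0, 0, 0, 0, -0.3]

```text
t: 18.95
tcp_pos: [0.3907, -0.2757, 0.0449]
tool_rot: [0.134, 0.991, -0.0, 0.001]
force: [-0.1, -0.3, -2.2]
finger_gap: 0.524
gripper_force: 31.4
```

>>> drive_tool:
  plan:
    - [0, 0, 0.001, 0, 0, 0, -0.3]
    - [0, 0, 0, 0, 0, 0, -0.3]

```text
t: 19.15
tcp_pos: [0.3905, -0.2755, 0.0435]
tool_rot: [0.134, 0.991, -0.0, 0.0]
force: [0.3, 0.2, -1.2]
finger_gap: 0.526
gripper_force: 31.4
```

>>> drive_tool:
  plan:
    - [0, 0, 0.001, 0, 0, 0, -0.3]
    - [0, 0, 0, 0, 0, 0, -0.3]

```text
t: 19.35
tcp_pos: [0.3905, -0.2755, 0.0432]
tool_rot: [0.134, 0.991, -0.0, 0.0]
force: [-1.0, 0.9, 6.7]
finger_gap: 0.522
gripper_force: 32.3
```

>>> drive_tool:
  plan:
    - [0, 0, 0, 0, 0, 0, 0.1]
    - [0, 0, 0, 0, 0, 0, 0.3]
    - [0, 0, 0, 0, 0, 0, 0.7]
    - [0, 0, 0, 0, 0, 0, 1]
    - [0, 0, -0.01, 0, 0, 0, 1]
    - [0, 0, -0.03, 0, 0, 0, 1]
    - [0, 0, -0.04, 0, 0, 0, 1]
    - [0, 0, -0.04, 0, 0, 0, 1]
    - [0, 0, 0, 0, 0, 0, 1]
    - [0, 0, 0, 0, 0, 0, 1]

```text
t: 20.35
tcp_pos: [0.3907, -0.2757, 0.1636]
tool_rot: [0.134, 0.991, -0.001, 0.001]
force: [0.6, -0.0, -0.4]
finger_gap: 1.0
gripper_force: 0.0
```

```bash
python3 -c "
from h import *
look(.066,.39,-.2733,.035)
go(.6525,.0045,.16,65)"
```

```text
wrist 2883 ((390.7735900878906, -274.5398864746094), 22.614761352539062) ((390.8599853515625, -274.44171142578125), (43.23954772949219, 44.32758331298828), 74.59259796142578)
t 20.4 tcp [ 0.3901 -0.275   0.1625] yaw 74.6 turn 9.6 shift mm [-119.7  364.2    2.5] dist 383.0 tilt [-0.  0.] gap 0.999 F [ 0.3 -0.6 -0.8] grip 0.0 q6 -2.15
```

The yellow jar is placed. Next is the box.

>>> drive_tool:
  plan:
    - [0, 0, 0, 0, 0, 4.8, 1]
    - [0, 0, 0, 0, 0, 4.8, 1]
    - [-0.008, 0.024, 0, 0, 0, 0, 1]
    - [-0.013, 0.04, 0, 0, 0, 0, 1]
    - [-0.014, 0.043, 0, 0, 0, 0, 1]
    - [-0.014, 0.043, 0, 0, 0, 0, 1]
    - [-0.014, 0.043, 0, 0, 0, 0, 1]
    - [-0.014, 0.043, 0, 0, 0, 0, 1]
    - [-0.014, 0.043, 0, 0, 0, 0, 1]
    - [-0.014, 0.04, 0, 0, 0, 0, 1]

```text
t: 21.4
tcp_pos: [0.6202, -0.0286, 0.1598]
tool_rot: [0.216, 0.976, -0.0, -0.002]
force: [-0.0, -0.7, -0.1]
finger_gap: 0.998
gripper_force: 0.0
```

>>> drive_tool:
  plan:
    - [-0.01, 0.03, 0, 0, 0, 0, 1]
    - [-0.005, 0.015, 0, 0, 0, 0, 1]
    - [0, 0, 0, 0, 0, 0, 1]
    - [0, 0, 0, 0, 0, 0, 1]

```text
t: 21.8
tcp_pos: [0.6515, 0.003, 0.161]
tool_rot: [0.217, 0.976, -0.0, -0.002]
force: [-0.3, 0.3, -0.0]
finger_gap: 1.0
gripper_force: 0.0
```

```bash
python3 -c "
from h import *
look(.048,.6525,.0045,.045)
go(.6525,.0045,.032,65)"
```

```text
wrist 2110 ((652.906982421875, 6.665032863616943), 38.17935562133789) ((652.9558715820312, 6.9348907470703125), (55.605712890625, 55.54790496826172), 64.99750518798828)
t 21.9 tcp [0.6515 0.0025 0.1613] yaw 64.9 turn -0.1 shift mm [ -0.5   2.4 129.3] dist 129.0 tilt [-0.18 -0.01] gap 1.002 F [-0.5 -0.1  0.2] grip 0.0 q6 -1.3
```

>>> drive_tool:
  plan:
    - [-0.001, 0.003, 0.03, 0, 0, 0, 1]
    - [0, 0, 0.03, 0, 0, 0, 1]
    - [0, 0, 0.03, 0, 0, 0, 1]
    - [0, 0, 0.025, 0, 0, 0, 1]
    - [0, 0, 0.015, 0, 0, 0, 1]
    - [0, 0, 0, 0, 0, 0, 1]
    - [0, 0, 0, 0, 0, 0, 0.4]
    - [0, 0, 0, 0, 0, 0, 0]
    - [0, 0, 0, 0, 0, 0, 0]
    - [0, 0, 0, 0, 0, 0, 0]

```text
t: 22.85
tcp_pos: [0.6566, 0.0056, 0.0342]
tool_rot: [0.217, 0.976, -0.0, 0.002]
force: [0.3, -1.2, 5.0]
finger_gap: 0.649
gripper_force: 34.5
```

>>> drive_tool:
  plan:
    - [0, 0, 0, 0, 0, 0, 0]
    - [0, 0, -0.01, 0, 0, 0, 0]
    - [0, 0, -0.02, 0, 0, 0, 0]
    - [0, 0, -0.03, 0, 0, 0, 0]
    - [0, 0, -0.03, 0, 0, 0, 0]
    - [0, 0, -0.025, 0, 0, 0, 0]
    - [0, 0, 0, 0, 0, 0, 0]

```text
t: 23.55
tcp_pos: [0.6577, 0.0059, 0.1516]
tool_rot: [0.216, 0.976, 0.0, 0.004]
force: [0.9, 1.1, -1.6]
finger_gap: 0.649
gripper_force: 33.8
```

```bash
python3 -c "
from h import *
go(.5095,.2785,.15,106.6)"
```

```text
t 23.6 tcp [0.6577 0.0059 0.1516] yaw 65.0 turn -41.6 shift mm [6.420e+01 3.035e+02 1.000e-01] dist 310.0 tilt [ 0.46 -0.06] gap 0.649 F [ 0.9  1.1 -1.6] grip 33.8 q6 -1.3
```

>>> drive_tool:
  plan:
    - [0, 0, 0, 0, 0, -3.6, 0]
    - [0, 0, 0, 0, 0, -7, 0]
    - [0, 0, 0, 0, 0, -7, 0]
    - [0, 0, 0, 0, 0, -7, 0]
    - [0, 0, 0, 0, 0, -7, 0]
    - [0, 0, 0, 0, 0, -7, 0]
    - [0, 0, 0, 0, 0, -3, 0]
    - [0.004, 0.02, 0, 0, 0, 0, 0]
    - [0.008, 0.035, 0, 0, 0, 0, 0]
    - [0.009, 0.04, 0, 0, 0, 0, 0]

```text
t: 24.55
tcp_pos: [0.6064, 0.0919, 0.146]
tool_rot: [-0.143, 0.99, 0.0, -0.001]
force: [0.6, 0.6, -1.3]
finger_gap: 0.649
gripper_force: 33.6
```

>>> drive_tool:
  plan:
    - [0.009, 0.04, 0, 0, 0, 0, 0]
    - [0.009, 0.04, 0, 0, 0, 0, 0]
    - [0.009, 0.04, 0, 0, 0, 0, 0]
    - [0.008, 0.04, 0, 0, 0, 0, 0]
    - [0.005, 0.03, 0, 0, 0, 0, 0]
    - [0.003, 0.018, 0, 0, 0, 0, 0]
    - [0, 0, 0, 0, 0, 0, 0]
    - [0, 0, 0, 0, 0, 0, 0]

```text
t: 25.35
tcp_pos: [0.506, 0.2786, 0.1466]
tool_rot: [-0.145, 0.989, -0.0, -0.001]
force: [-0.4, -1.1, -2.0]
finger_gap: 0.648
gripper_force: 33.7
```

```bash
python3 - <<'E'
from h import *
from station import manip
go(.5095,.2785,.0382,106.6)
s=manip.sense(); d=manip.snapshot("wrist")
T=np.eye(4);T[:3,:3]=R.from_quat(s["tool_rot"]).as_matrix();T[:3,3]=s["tcp_pos"];T=T@d["mount"]
P=cloud(d,T); z=.048+s["tcp_pos"][2]-.0342
m=(np.abs(P[...,2]-z)<.005)&(np.hypot(P[...,0]-s["tcp_pos"][0],P[...,1]-s["tcp_pos"][1])<.045)
p=plane(d,np.argwhere(m)[:,::-1],z,T)[:,:2].astype(np.float32)*1000
if len(p): print(len(p),cv2.minAreaRect(p))
np.savez("pics/w3.npz",T=T,**d);cv2.imwrite("pics/w3.png",d["image"][:,:,::-1])
E
```

```text
t 25.4 tcp [0.506  0.2786 0.1466] yaw 106.7 turn 0.1 shift mm [ -3.5  -1.1 108.4] dist 108.0 tilt [-0.1  -0.04] gap 0.648 F [-0.4 -1.1 -2. ] grip 33.7 q6 -1.55
8946 ((502.165771484375, 278.1601257324219), (56.42924118041992, 85.71112060546875), 17.4140682220459)
```

View pics/w3.png

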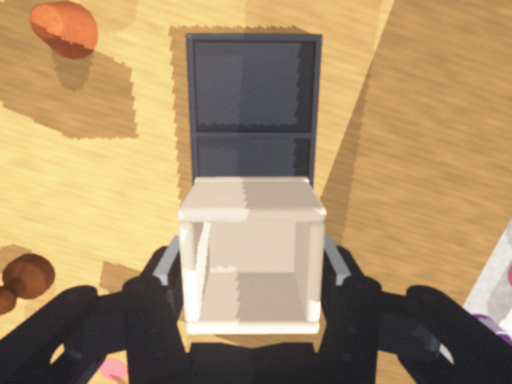

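The box is held squarely over the grey tray. The tray's far rim runs from (186,34) to (322,34), with a divider near row 133.

```bash
python3 - <<'E'
from h import *
d=dict(np.load("pics/w3.npz"));p=plane(d,[(186.5,33.5),(322,33.5),(191.5,133),(316,133)],.014,d["T"])[:,:2]*1000
a=np.radians(196.6);L=np.array([np.cos(a),np.sin(a)]);W=np.array([L[1],-L[0]])
for q in p: r=q-[509.5,278.5];print(q.round(1),"local",(r@L).round(1),(r@W).round(1))
E
```

```text
[411.3 202.2] local 116.0 -45.1
[383.1 296.3] local 116.0 53.1
[479.8 222.7] local 44.4 -45.0
[451.8 316.3] local 44.5 52.7
```

>>> drive_tool:
  plan:
    - [-0.004, 0.001, 0.01, 0, 0, 0, 0]
    - [-0.003, 0, 0.03, 0, 0, 0, 0]
    - [0, 0, 0.03, 0, 0, 0, 0]
    - [0, 0, 0.02, 0, 0, 0, 0]
    - [0, 0, 0.01, 0, 0, 0, 0]
    - [0, 0, 0.004, 0, 0, 0, 0]
    - [0, 0, 0.001, 0, 0, 0, 0]
    - [0, 0, 0, 0, 0, 0, 0]

```text
t: 26.2
tcp_pos: [0.5148, 0.2811, 0.043]
tool_rot: [-0.144, 0.99, 0.0, 0.001]
force: [0.1, 0.7, -1.0]
finger_gap: 0.652
gripper_force: 33.6
```

>>> drive_tool:
  plan:
    - [0, 0, 0.001, 0, 0, 0, 0]
    - [0, 0, 0, 0, 0, 0, 0]

```text
t: 26.4
tcp_pos: [0.5144, 0.2813, 0.0421]
tool_rot: [-0.144, 0.99, 0.0, 0.001]
force: [0.1, -0.4, -2.0]
finger_gap: 0.65
gripper_force: 33.6
```

>>> drive_tool:
  plan:
    - [0, 0, 0.001, 0, 0, 0, 0]
    - [0, 0, 0, 0, 0, 0, 0]

```text
t: 26.6
tcp_pos: [0.514, 0.2811, 0.0406]
tool_rot: [-0.144, 0.99, 0.0, 0.0]
force: [-0.0, 0.2, -2.0]
finger_gap: 0.65
gripper_force: 33.6
```

>>> drive_tool:
  plan:
    - [0, 0, 0.001, 0, 0, 0, 0]
    - [0, 0, 0, 0, 0, 0, 0]

```text
t: 26.8
tcp_pos: [0.5138, 0.281, 0.0392]
tool_rot: [-0.144, 0.99, -0.0, -0.0]
force: [-0.1, 0.1, -2.0]
finger_gap: 0.649
gripper_force: 33.6
```

>>> drive_tool:
  plan:
    - [0, 0, 0.001, 0, 0, 0, 0]
    - [0, 0, 0, 0, 0, 0, 0]

```text
t: 27.0
tcp_pos: [0.514, 0.2811, 0.0382]
tool_rot: [-0.144, 0.99, 0.0, 0.0]
force: [0.4, -0.3, -0.7]
finger_gap: 0.649
gripper_force: 33.7
```

>>> drive_tool:
  plan:
    - [0, 0, 0.001, 0, 0, 0, 0]
    - [0, 0, 0, 0, 0, 0, 0]

```text
t: 27.2
tcp_pos: [0.5139, 0.2811, 0.0381]
tool_rot: [-0.144, 0.99, 0.0, 0.0]
force: [-0.6, -0.6, 5.1]
finger_gap: 0.652
gripper_force: 34.4
```

>>> drive_tool:
  plan:
    - [0, 0, 0, 0, 0, 0, 0.4]
    - [0, 0, 0, 0, 0, 0, 0.6]
    - [0, 0, 0, 0, 0, 0, 1]
    - [0, 0, 0, 0, 0, 0, 1]
    - [0, 0, -0.01, 0, 0, 0, 1]
    - [0, 0, -0.03, 0, 0, 0, 1]
    - [0, 0, -0.04, 0, 0, 0, 1]
    - [0, 0, -0.04, 0, 0, 0, 1]
    - [0, 0, 0, 0, 0, 0, 1]
    - [0, 0, 0, 0, 0, 0, 1]

```text
t: 28.2
tcp_pos: [0.5145, 0.2813, 0.159]
tool_rot: [-0.144, 0.99, 0.0, 0.002]
force: [-0.1, -0.1, -0.8]
finger_gap: 0.994
gripper_force: 0.0
```

```bash
python3 -c "
from h import *
look(.052,.509,.2805,.045)
go(.5395,-.0035,.16,106.6)"
```

```text
wrist 2239 ((510.7596130371094, 281.1970520019531), 38.187278747558594) ((510.68499755859375, 281.157470703125), (55.46243667602539, 55.453041076660156), 16.564157485961914)
t 28.2 tcp [0.5135 0.2809 0.1576] yaw 106.6 turn -0.0 shift mm [  56.4 -280.    -2.4] dist 286.0 tilt [-0. -0.] gap 1.001 F [-1.1  0.6 -1.3] grip 0.0 q6 -1.55
```

The box sits square in the middle section. Next is the red jar.

>>> drive_tool:
  plan:
    - [0.004, -0.02, 0, 0, 0, 0, 1]
    - [0.008, -0.04, 0, 0, 0, 0, 1]
    - [0.008, -0.04, 0, 0, 0, 0, 1]
    - [0.008, -0.04, 0, 0, 0, 0, 1]
    - [0.008, -0.04, 0, 0, 0, 0, 1]
    - [0.008, -0.04, 0, 0, 0, 0, 1]
    - [0.008, -0.04, 0, 0, 0, 0, 1]
    - [0.004, -0.02, 0, 0, 0, 0, 1]
    - [0, 0, 0, 0, 0, 0, 1]
    - [0, 0, 0, 0, 0, 0, 1]

```text
t: 29.25
tcp_pos: [0.539, -0.0033, 0.156]
tool_rot: [-0.143, 0.99, 0.001, -0.002]
force: [-0.9, 0.9, -0.2]
finger_gap: 0.996
gripper_force: 0.0
```

```bash
python3 -c "
from h import *
look(.062,.5395,-.0035,.035)
go(.5395,-.0035,.038,106.6)"
```

```text
wrist 2964 ((539.5302124023438, -2.967125177383423), 22.64191436767578) ((539.4989013671875, -2.9506454467773438), (44.486114501953125, 43.86355209350586), 16.4466552734375)
t 29.3 tcp [ 0.539  -0.0026  0.1562] yaw 106.6 turn -0.0 shift mm [ -0.5  -1.2 118.2] dist 118.0 tilt [-0.17  0.06] gap 1.002 F [ 0.5 -0.7  1.2] grip 0.0 q6 -2.07
```

>>> drive_tool:
  plan:
    - [0, -0.001, 0.03, 0, 0, 0, 1]
    - [0, 0, 0.03, 0, 0, 0, 1]
    - [0, 0, 0.03, 0, 0, 0, 1]
    - [0, 0, 0.018, 0, 0, 0, 1]
    - [0, 0, 0.01, 0, 0, 0, 1]
    - [0, 0, 0, 0, 0, 0, 1]
    - [0, 0, 0, 0, 0, 0, 0.2]
    - [0, 0, 0, 0, 0, 0, -0.2]
    - [0, 0, 0, 0, 0, 0, -0.3]
    - [0, 0, 0, 0, 0, 0, -0.3]

```text
t: 30.3
tcp_pos: [0.5412, -0.0043, 0.0406]
tool_rot: [-0.144, 0.99, -0.0, 0.001]
force: [-0.3, 0.3, 6.1]
finger_gap: 0.525
gripper_force: 30.4
```

>>> drive_tool:
  plan:
    - [0, 0, 0, 0, 0, 0, -0.3]
    - [0, 0, -0.01, 0, 0, 0, -0.3]
    - [0, 0, -0.02, 0, 0, 0, -0.3]
    - [0, 0, -0.03, 0, 0, 0, -0.3]
    - [0, 0, -0.03, 0, 0, 0, -0.3]
    - [0, 0, -0.02, 0, 0, 0, -0.3]
    - [0, 0, 0, 0, 0, 0, -0.3]

```text
t: 31.0
tcp_pos: [0.5423, -0.0047, 0.1525]
tool_rot: [-0.144, 0.99, -0.001, 0.003]
force: [1.3, 0.2, -1.1]
finger_gap: 0.52
gripper_force: 31.0
```

```bash
python3 -c "
from h import *
go(.4333,.2576,.15,106.6)"
```

```text
t 31.0 tcp [ 0.5423 -0.0047  0.1525] yaw 106.6 turn -0.0 shift mm [ 29.5 282.5   1.4] dist 284.0 tilt [ 0.39 -0.09] gap 0.52 F [ 1.3  0.2 -1.1] grip 31.0 q6 -2.07
```

>>> drive_tool:
  plan:
    - [0.002, 0.02, 0, 0, 0, 0, -0.3]
    - [0.004, 0.04, 0, 0, 0, 0, -0.3]
    - [0.004, 0.04, 0, 0, 0, 0, -0.3]
    - [0.004, 0.04, 0, 0, 0, 0, -0.3]
    - [0.004, 0.04, 0, 0, 0, 0, -0.3]
    - [0.004, 0.04, 0, 0, 0, 0, -0.3]
    - [0.004, 0.04, 0, 0, 0, 0, -0.3]
    - [0.002, 0.022, 0, 0, 0, 0, -0.3]
    - [0, 0, 0, 0, 0, 0, -0.3]
    - [0, 0, 0, 0, 0, 0, -0.3]

```text
t: 32.0
tcp_pos: [0.4325, 0.2579, 0.1485]
tool_rot: [-0.145, 0.989, -0.0, -0.001]
force: [-0.2, -0.9, -1.3]
finger_gap: 0.527
gripper_force: 31.1
```

```bash
python3 -c "
from h import *
go(.4333,.2576,.0446,106.6)"
```

```text
t 32.0 tcp [0.4325 0.2579 0.1485] yaw 106.7 turn 0.1 shift mm [ -0.9  -0.5 103.9] dist 104.0 tilt [-0.08 -0.05] gap 0.527 F [-0.2 -0.9 -1.3] grip 31.1 q6 -1.55
```

>>> drive_tool:
  plan:
    - [-0.002, 0, 0.01, 0, 0, 0, -0.3]
    - [0, 0, 0.03, 0, 0, 0, -0.3]
    - [0, 0, 0.03, 0, 0, 0, -0.3]
    - [0, 0, 0.018, 0, 0, 0, -0.3]
    - [0, 0, 0.01, 0, 0, 0, -0.3]
    - [0, 0, 0.004, 0, 0, 0, -0.3]
    - [0, 0, 0.001, 0, 0, 0, -0.3]
    - [0, 0, 0, 0, 0, 0, -0.3]

```text
t: 32.8
tcp_pos: [0.4357, 0.2585, 0.0468]
tool_rot: [-0.144, 0.99, 0.0, 0.001]
force: [-0.1, -0.4, -1.1]
finger_gap: 0.525
gripper_force: 31.1
```

>>> drive_tool:
  plan:
    - [0, 0, 0.001, 0, 0, 0, -0.3]
    - [0, 0, 0, 0, 0, 0, -0.3]

```text
t: 33.0
tcp_pos: [0.4355, 0.2588, 0.046]
tool_rot: [-0.144, 0.99, 0.0, 0.001]
force: [0.2, -0.3, -1.0]
finger_gap: 0.526
gripper_force: 31.1
```

>>> drive_tool:
  plan:
    - [0, 0, 0.001, 0, 0, 0, -0.3]
    - [0, 0, 0, 0, 0, 0, -0.3]

```text
t: 33.2
tcp_pos: [0.4353, 0.2588, 0.0446]
tool_rot: [-0.144, 0.99, 0.0, 0.0]
force: [-0.1, -0.4, 0.8]
finger_gap: 0.525
gripper_force: 31.2
```

>>> drive_tool:
  plan:
    - [0, 0, 0.001, 0, 0, 0, -0.3]
    - [0, 0, 0, 0, 0, 0, -0.3]

```text
t: 33.4
tcp_pos: [0.4353, 0.2588, 0.0446]
tool_rot: [-0.144, 0.99, 0.0, 0.001]
force: [-1.0, 0.1, 10.3]
finger_gap: 0.524
gripper_force: 32.1
```

>>> drive_tool:
  plan:
    - [0, 0, 0, 0, 0, 0, 0.1]
    - [0, 0, 0, 0, 0, 0, 0.3]
    - [0, 0, 0, 0, 0, 0, 0.7]
    - [0, 0, 0, 0, 0, 0, 1]
    - [0, 0, -0.01, 0, 0, 0, 1]
    - [0, 0, -0.03, 0, 0, 0, 1]
    - [0, 0, -0.04, 0, 0, 0, 1]
    - [0, 0, -0.04, 0, 0, 0, 1]
    - [0, 0, -0.04, 0, 0, 0, 1]
    - [0, 0, 0, 0, 0, 0, 1]

```text
t: 34.4
tcp_pos: [0.4383, 0.2599, 0.2091]
tool_rot: [-0.144, 0.99, 0.001, 0.006]
force: [0.8, -0.3, 0.2]
finger_gap: 0.997
gripper_force: 0.0
```

>>> drive_tool:
  plan:
    - [0, -0.03, -0.02, 0, 0, 0, 1]
    - [0, -0.04, 0, 0, 0, 0, 1]
    - [0, -0.04, 0, 0, 0, 0, 1]
    - [0, -0.04, 0, 0, 0, 0, 1]
    - [0, -0.04, 0, 0, 0, 0, 1]
    - [0, 0, 0, 0, 0, 0, 1]
    - [0, 0, 0, 0, 0, 0, 1]

```text
t: 35.1
tcp_pos: [0.4888, 0.0759, 0.223]
tool_rot: [-0.143, 0.99, 0.0, -0.001]
force: [0.1, 1.5, -0.2]
finger_gap: 0.997
gripper_force: 0.0
```

```bash
python3 - <<'E'
from h import *
from station import manip
looktop(.066,.4333,.2576,.035);looktop(.052,.51,.28);looktop(.066,.467,-.2945);looktop(.066,.544,-.3157,.033);looktop(.066,.39,-.2733,.033)
cv2.imwrite("pics/s9.png",manip.snapshot("scene")["image"][:,:,::-1])
E
```

```text
top 219 ((466.9315490722656, -295.57666015625), 30.649503707885742) ((467.2761535644531, -295.4598083496094), (60.5616455078125, 57.930355072021484), 89.34064483642578)
top 323 ((543.77783203125, -316.77313232421875), 23.057180404663086) ((544.5621337890625, -316.962646484375), (43.45917510986328, 44.298954010009766), 40.99650573730469)
top 353 ((391.46185302734375, -275.3988037109375), 22.935718536376953) ((391.5269775390625, -275.649658203125), (43.1203498840332, 44.4068717956543), 13.613917350769043)
```

View pics/s9.png

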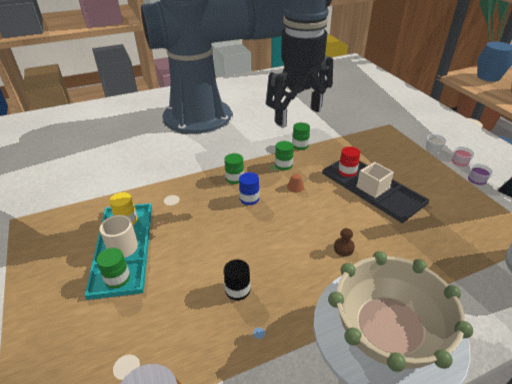

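The scene view shows everything upright in its section. In the turquoise tray, yellow is at (122,207), the cup at (119,237) and green at (113,267). In the grey tray, red is at (349,161) and the box at (376,180). Blue and black have not been moved and the gripper is clear, so I'll hand in.

```bash
python3 -c "
from station import manip
print(manip.sign_off())"
```

```text
the job is handed in; nothing more can be done
None
```

I made up both kits and handed the job in at about 35 s: every piece stands upright in its section, and the blue and black jars were not moved; the verdict was not returned.

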